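# Find the light-touch key and fit it to the balance keypad

## Robot

A 6-joint arm with a two-finger parallel gripper is mounted at the origin on the work surface. World frame = base frame: x ahead of the robot, y to its left, z up, the work surface at z = 0. Lengths are in m, angles in degrees, forces in N, time in s.
With the tool pointing down it reaches from about 0.4 to 0.825 m from the base axis. Payload 7 kg.
Tool frame: the origin (TCP) lies on the centre line of the jaws, within the pads' length; the fingertips stand 11 mm ahead of it and the grasp point (between the pads) lies 8 mm behind it; z points along the fingers, y is the line along which they close (so a half turn about z gives the same grasp; the last joint's range is limited). The gripper opens to 88 mm and grips with 3 to 60 N. Pads are 19 mm wide; open, the fingers measure 130 mm over their backs; the gripper's body (78 mm by 193 mm) begins 47 mm behind the grasp point.
Start: joints at [85.949, 20.546, 0.682, 0, -70.136, -16.507], TCP at [0.237, 0.632, 0.238] pointing down, gripper open.
Joint ranges: [-176.03, 176.03], [-82.01, 121.73], [-58.28, 71.71], [-173.87, 95.51], [-174.79, -0.11], [-173.66, 173.66]. Speed limits (degrees/s): [136.94, 136.94, 172.46, 180, 180, 180].

## Interface

Orientations are given as [roll, pitch, yaw] about the fixed x, y, z axes, in that order (R = Rz(yaw) Ry(pitch) Rx(roll)).
In Python, from plant import r, capture, camera_model, job gives the robot as it stands.
- The arm moves only by the tool drive_tool, never from a script. Its argument "increments" is a list that holds one entry, the list of rows, each a list of 5 numbers: the gripper's target within -1 to 1 (fully open at 1, half-way at 0, shut at -1), then the shift along the tool's x, y, z scaled (see below), then the turn about the tool's z scaled (see below). In form: [[[gripper, tx, ty, tz, roll], ...]]. A call has 1 to 5 rows; each row is the pose to reach, as a shift and turn from the pose commanded when the call began, along the tool's axes at that moment, turning the shorter way round; what a row does not reach only later rows make up. The controller multiplies each number of a shift by 120 mm and each number of a turn by 360 degrees. A row lasts 1/8 s, in which the tool goes at most 62.5 mm and 10.7 degrees, less where a joint would pass 70% of its speed; a pose out of reach is approached as far as the arm can. A call with a number of a shift or a turn outside -1 to 1 is refused whole. A call with a gripper value outside its range is refused whole. The fingers move at their own pace and stop on an object; "squeeze" is the grip in N (left out, the last holds). Time passes only in rows, so rows that repeat a pose let the fingers close. It gives the time, the measured TCP pose, the force, the opening and the grip force at its end, in the units of the state.
- r.get_state(): the state, without advancing time (a new reading comes with each control period).
- capture(name): name is "scene" or "top" or "wrist"; returns the picture (480x640x3 uint8, red, green, blue); there is no depth.
- camera_model(name): a dict with "camera_matrix" (3x3 intrinsics, pixels), "rvec" (rotation vector, rad) and "tvec" (3), from world to camera coordinates, as OpenCV has them. Camera axes: x right, y down, z forward; pixel columns grow to the right and rows downward; lengths in m; the calibration is good to about 2 mm. A picture is of the moment at which its call begins: read the wrist's pose just before it. camera_model takes no time and is no camera call; for the wrist camera it gives the pose at the moment of the call.
- job.close_job(): hands the job in; it is judged then, once.
The state is a dict: "time_s": time; "joints": joint angles; "qd": joint speeds; "joint_torque": joint torques, N m; "tcp_pos": TCP position; "eef_rot": TCP orientation; "contact_force": force on the tool from outside, world axes, zero at the start; "moment": the same for the moment, N m; "gripper_width": finger opening in m; "gripper_force": force on a finger pad.
Only numpy, scipy, OpenCV 4.12 (cv2) and the standard library are available. Lean on these libraries where they do the work, as an engineer would, in place of code of your own. Each camera call takes 0.05 s, during which the arm holds its last target. There are 200 camera calls.

## Task

Three push keys that look alike stand on the blue tray: feel for the one that clicks under the lightest touch, and click it there in its stand. Then set that key upright and fully home in the empty well of the balance's keypad, let go, and press it there until it clicks, leaving it free to spring back up. Press gently, never with more than about 10 N on any cap, leave the other two keys in their stands and do not disturb the other things.

Things in the scene. Friction and masses are not known exactly. Their poses are not given: they have to be found in the camera images.
- tray_floor (a point): Centre of the inner floor of the shallow blue fabric-covered tray, fixed to the table. Tray 280 x 400 mm outside, walls 8 mm thick, rim 14 mm above the table, inner floor 8 mm above the table. z up, y along its long side.
- well (a point): Centre of the floor of the empty square well in the balance's keypad, a flat white plastic box 120 x 160 x 22 mm fixed to the table. Well 40 x 40 mm, 8 mm deep, its rim chamfered 1.5 mm, floor black, 14 mm above the table, sides along this point's x and y, z up. The keypad's centre lies 35 mm towards -y of it; a small display and three flat dots there are not used.
- pocket_1 (a point): Centre of the pocket floor of a fixed wooden stand on the tray (60 x 60 x 16 mm). Pocket 40 x 40 mm, 8 mm deep, floor 16 mm above the table, sides along x and y. In it stands a loose key, up to 1 mm off centre: grey housing 36 x 36 x 48 mm, square to the pocket within 0.03 rad, and on top a round white cap, 22 mm across, 12 mm high: total 60 mm, 0.13 to 0.19 kg.
- pocket_2 (a point): The same for stand 2: centre of the floor of its 40 x 40 x 8 mm pocket, 16 mm above the table, with a key of the same look in it (36 x 36 x 48 mm, plus cap 22 mm across and 12 mm high). Gripped half-way up (30 mm above its underside) a key can be lifted out and lowered into the well with fingertips reaching up to 20 mm below that clear of the rims.
- pocket_3 (a point): The same for stand 3: centre of the floor of its 40 x 40 x 8 mm pocket, 16 mm above the table, with a key of the same look in it (36 x 36 x 48 mm, plus cap 22 mm across and 12 mm high). Gripped half-way up (30 mm above its underside) a key can be lifted out and lowered into the well with fingertips reaching up to 20 mm below that clear of the rims.
- key_1_cap (a joint): Cap travel of key 1 (m), 0 up, 0.010 bottom; springs back; which stand holds this key is not told. Resists with 0.2 of its click force at first, its click force at 3 mm, gives way to half of it at 5 mm (clicked beyond 4.8 mm), then stiffens: click force again at 7.2 mm, 1.9 times it at 10 mm. Click force about 4 N for the lightest key, 14 N and 16 N for the other two.
- key_2_cap (a joint): Cap travel of key 2 (m), 0 up, 0.010 bottom; springs back; which stand holds this key is not told. Resists with 0.2 of its click force at first, its click force at 3 mm, gives way to half of it at 5 mm (clicked beyond 4.8 mm), then stiffens: click force again at 7.2 mm, 1.9 times it at 10 mm. Click force about 4 N for the lightest key, 14 N and 16 N for the other two.
- key_3_cap (a joint): Cap travel of key 3 (m), 0 up, 0.010 bottom; springs back; which stand holds this key is not told. Resists with 0.2 of its click force at first, its click force at 3 mm, gives way to half of it at 5 mm (clicked beyond 4.8 mm), then stiffens: click force again at 7.2 mm, 1.9 times it at 10 mm. Click force about 4 N for the lightest key, 14 N and 16 N for the other two.
- weight: Bystander, to be left alone: brass calibration weight with a knob, 28 mm across, 44 mm high, on the tray. Origin at the centre of its underside.
- packets: Bystander, to be left alone: stack of paper packets 45 x 70 x 20 mm, on the tray. Origin at the centre of its underside.
- stone: Bystander, to be left alone: dark stone specimen 45 x 30 x 27 mm, on the tray. Origin at the centre of its underside.
- loupe: Bystander, to be left alone: folding loupe, black round 28 mm across with a steel tab to +x reaching 41 mm, 18 mm high, on the tray. Origin at the centre of its underside.
- pan: Bystander, to be left alone: steel weighing pan, 90 mm across, 25 mm high, on the table at the right. Origin at the centre of its underside.
- weight_case: Bystander, to be left alone: wooden case for weights, 70 x 110 x 35 mm, on the table beyond the keypad. Origin at the centre of its underside.
- jar: Bystander, to be left alone: amber glass jar with black cap, 52 mm across, 70 mm high, on the table at the left. Origin at the centre of its underside.
Not all that is in view belongs to the job. What is shaped like the part that bears key_1_cap but pink is not meant.

How it is judged (in metres and radians):
On the way, in this order (a step that is already met when the one before it is completed fails the run):
1. the key with the lightest spring is pressed past its click in its stand (value of joint key_2_cap above 0.0048 m and distance of key_2_cap from where it was at the start of the episode below 0.018 m), for 0.05 s.
2. that key stands fully home and upright in the well, let go, its cap up (x of key_2_cap in the frame of well between -0.004 and 0.004 m and y of key_2_cap in the frame of well between -0.004 and 0.004 m and z of key_2_cap in the frame of well below 0.05 m and angle between key_2_cap's own z axis and vertical below 0.06 rad and value of joint key_2_cap below 0.0012 m and contact force between the fingers and anything else below 0.1 N), for 0.2 s.
3. the key is pressed past its click in the well (x of key_2_cap in the frame of well between -0.004 and 0.004 m and y of key_2_cap in the frame of well between -0.004 and 0.004 m and z of key_2_cap in the frame of well below 0.05 m and angle between key_2_cap's own z axis and vertical below 0.06 rad and value of joint key_2_cap above 0.0048 m), for 0.05 s.
At the end, for the whole second after the job is handed in: The lightest key stands in the well: within 4 mm of its centre along each side, underside at most 2 mm above the well floor, tilt under 0.06 rad, cap up (under 1.2 mm travel); the other two stand in their stands, less than 8 mm from where they were, tilt under 0.1 rad (x of key_2_cap in the frame of well between -0.004 and 0.004 m and y of key_2_cap in the frame of well between -0.004 and 0.004 m and z of key_2_cap in the frame of well below 0.05 m and angle between key_2_cap's own z axis and vertical below 0.06 rad and value of joint key_2_cap below 0.0012 m and distance of each of key_1_cap, key_3_cap from where it was at the start of the episode below 0.008 m and angle between each of key_1_cap, key_3_cap's own z axis and vertical below 0.1 rad); the robot touches nothing.
It fails at once if a cap is pushed with more than 12 N (contact force between any of key_1_cap, key_2_cap, key_3_cap and anything else above 12 N).
It fails at once if one of the other two keys is taken from its stand (moved by more than 30 mm) (distance of any of key_1_cap, key_3_cap from where it was at the start of the episode above 0.03 m).
It fails at once if a bystander is moved by more than 25 mm (distance of any of weight, packets, stone, loupe, pan, weight_case, jar from where it was at the start of the episode above 0.025 m).
It also fails if it takes over 72 s, if anything falls off the work surface, if the arm or the gripper's body presses on something with over 40 N, if the wrist force passes 120 N, or if a joint passes its speed limit or range.

## Working session

There is one attempt and no reset: what is moved stays moved. The work goes in short steps, Python scripts to look and compute and a tool call to move; the robot and the scene stay as the last step left them, time stands still between calls to the robot, and variables do not carry over. Pictures are saved under pics/ and viewed, at most 10 in all, crops included, and the job is handed in when it is done.

Besides the shell and the picture viewer there is one more tool, called by a JSON object that holds its "name" and its "arguments", one argument or row to a line. drive_tool: Moves the arm, as the interface text tells. Its arguments: {"type":"object","properties":{"increments":{"type":"array"},"squeeze":{"type":"number"}},"required":["increments"]}

```bash
ls; mkdir -p pics; python3 - <<'E'
from plant import r,capture,camera_model,job
import cv2,numpy as np
s=r.get_state();print(s)
for n in("top","scene"):
    m=camera_model(n);print(n,m)
    cv2.imwrite(f"pics/{n}0.png",capture(n)[:,:,::-1])
E
```

```text
pics
{'time_s': 0.0, 'joints': array([ 8.59517818e+01,  2.05914289e+01,  6.35142621e-01, -1.97230591e-02,
       -7.01339732e+01, -1.65054251e+01]), 'qd': array([ 0.00284449,  0.05193617,  0.04214546, -0.05943413, -0.06932195,
        0.03939986]), 'joint_torque': array([-7.25881928e-04, -5.82723427e+01,  2.93059802e+01,  6.99738532e+00,
        6.89040593e-03, -1.66713940e-04]), 'tcp_pos': array([0.23686052, 0.63159975, 0.23663437]), 'eef_rot': array([ 1.79908192e+02, -7.86874116e-03, -2.05603540e+01]), 'contact_force': array([-0.59777123,  0.66857481, -0.28186921]), 'moment': array([0.01567688, 0.04709221, 0.00243288]), 'gripper_force': 0.0, 'gripper_width': 0.0875862226151083}
top {'camera_matrix': array([[618.19574169,   0.        , 314.62432672],
       [  0.        , 618.19574169, 237.6028067 ],
       [  0.        ,   0.        ,   1.        ]]), 'rvec': array([ 2.09555568, -2.11120455,  0.23746311]), 'tvec': array([-0.01384055,  0.50002611,  1.40182884])}
scene {'camera_matrix': array([[435.08046724,   0.        , 325.99437954],
       [  0.        , 435.08046724, 237.50411711],
       [  0.        ,   0.        ,   1.        ]]), 'rvec': array([ 2.00617534,  0.85230447, -0.48975598]), 'tvec': array([-0.32967206, -0.15617552,  1.70378642])}
```

View pics/top0.png

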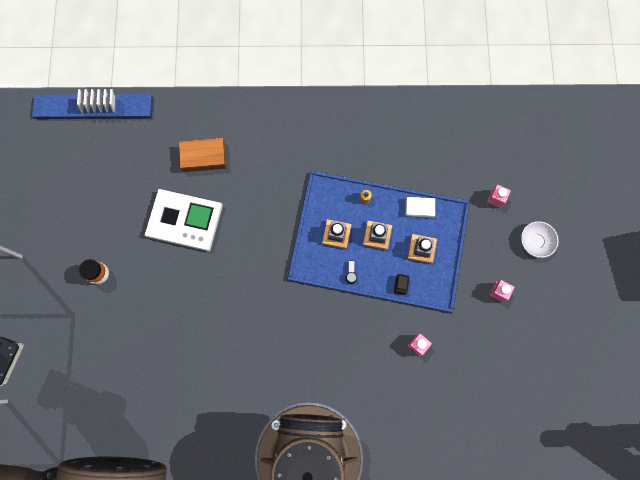

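View pics/scene0.png

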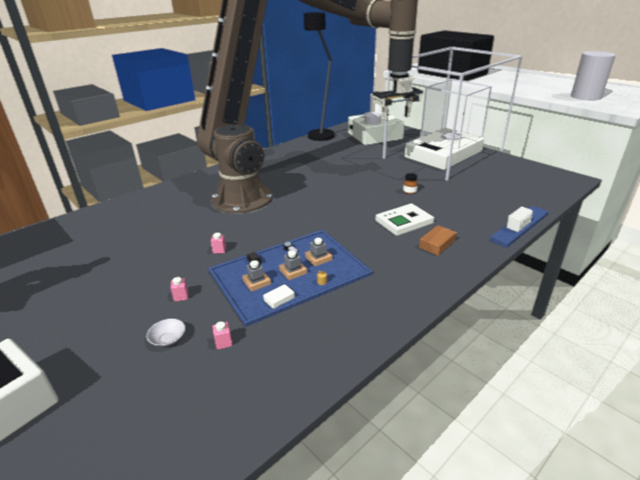

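The top view shows three grey keys with white caps in wooden stands on the tray, at about (337,232), (379,233) and (425,247). The pink look-alikes at (499,195), (503,291) and (421,344) stand off the tray, so they are not meant. The keypad is at (184,220), with its black well at (171,217). The scene view agrees with this.

```bash
cat > h.py <<'E'
import cv2,numpy as np
def ray(m,uv,z):
    R=cv2.Rodrigues(np.array(m["rvec"]))[0];t=np.array(m["tvec"]).ravel()
    p=cv2.undistortPoints(np.float64(uv).reshape(-1,1,2),np.array(m["camera_matrix"]),None).reshape(-1,2)
    d=np.c_[p,np.ones(len(p))]@R; c=-R.T@t
    return c+d*((z-c[2])/d[:,2])[:,None]
def blobs(mask,amin,amax):
    out=[]
    for c in cv2.findContours(mask.astype(np.uint8),cv2.RETR_EXTERNAL,cv2.CHAIN_APPROX_NONE)[0]:
        a=cv2.contourArea(c)
        if amin<=a<=amax:out.append((a,c))
    return out
def rect(m,c,z):
    """min-area rectangle of a contour laid on plane z: centre mm, size mm, angle"""
    w=ray(m,c.reshape(-1,2),z)[:,:2]*1000
    (x,y),s,a=cv2.minAreaRect(np.float32(w)); return np.round([x,y,*s,a],1)
E
cat > m1.py <<'E'
from plant import camera_model
from h import *
im=cv2.imread("pics/top0.png");m=camera_model("top");hsv=cv2.cvtColor(im,cv2.COLOR_BGR2HSV)
H,S,V=cv2.split(hsv)
print("cam",ray(m,[[320,240]],0.0))
roi=np.zeros_like(V);roi[205:265,315:445]=1
for a,c in blobs((V>180)&(S<60)&(roi>0),8,200):
    M=cv2.moments(c);u=[M['m10']/a,M['m01']/a];print("cap",a,np.round(u,1),np.round(ray(m,[u],.076)*1000,1))
for a,c in blobs((H<22)&(S>100)&(V>100)&(roi>0),100,3000): print("stand",a,rect(m,c,.024))
roi[:]=0;roi[180:260,135:230]=1
for a,c in blobs((V>190)&(S<60)&(roi>0),500,9000): print("pad",a,rect(m,c,.022))
for a,c in blobs((V<70)&(roi>0),100,600): print("well",a,c.mean((0,1)),rect(m,c,.018))
E
python3 m1.py
python3 -c "
import cv2;i=cv2.imread('pics/top0.png')
a=cv2.resize(i[175:275,310:450],None,fx=4,fy=4,interpolation=2)
b=cv2.resize(i[175:275,130:230],None,fx=2.4,fy=4,interpolation=2)
cv2.imwrite('pics/crop1.png',cv2.hconcat([a,b]))"
```

```text
cam [[ 0.50658935 -0.03078541  0.        ]]
cap 12.0 [351.  262.5] [[ 435.9 -100.9   76. ]]
cap 53.0 [425.9 243.8] [[ 478.8 -275.6   76. ]]
cap 51.5 [379.2 229.2] [[ 514.5 -168.2   76. ]]
cap 54.0 [337.  228.1] [[517.7 -69.9  76. ]]
stand 191.5 [ 477.6 -274.2   59.6   58.2   77.9]
stand 200.5 [ 511.8 -168.1   58.6   58.6   78. ]
stand 207.5 [514.8 -69.7  58.4  57.5  78. ]
pad 3128.0 [556.8 301.1 163.6 121.   76.4]
well 191.0 [169.55769231 215.98076923] [565.4 335.9  36.4  36.5  77.1]
```

View pics/crop1.png

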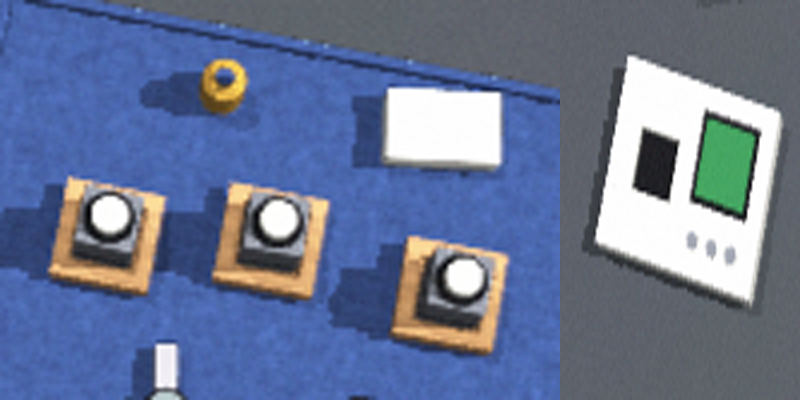

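The enlarged crop confirms three grey keys in wooden stands on the tray, rotated about -12°. The keypad's well is black, at about (655,165) in the crop. The stands measure about 59 mm (given 60), the pad 121x164 (given 120x160), and the well to pad centre distance is 36 mm (given 35). I'm moving to the first key with the gripper shut.

{"name": "drive_tool", "arguments": {
  "increments": [
    [[-1,0.33,0.33,0,-0.0224],[-1,0.67,0.67,0,-0.0224],[-1,1,1,0,-0.0224]]
  ]
}}

```text
time_s: 0.48
tcp_pos: [0.3076, 0.4757, 0.2371]
eef_rot: [180.0, 0.0, -12.5]
contact_force: [0.4, 0.2, 1.1]
gripper_width: 0.0629
gripper_force: 0.0
```

{"name": "drive_tool", "arguments": {
  "increments": [
    [[-1,0.268,0.408,0,0],[-1,0.536,0.816,0,0]]
  ]
}}

```text
time_s: 0.72
tcp_pos: [0.3491, 0.366, 0.2373]
eef_rot: [180.0, 0.0, -12.5]
contact_force: [0.8, 1.0, 0.1]
gripper_width: 0.043
gripper_force: 0.0
```

{"name": "drive_tool", "arguments": {
  "increments": [
    [[-1,0.268,0.408,0,0],[-1,0.536,0.816,0,0]]
  ]
}}

```text
time_s: 0.98
tcp_pos: [0.3906, 0.2565, 0.2375]
eef_rot: [-180.0, 0.0, -12.5]
contact_force: [0.7, -0.3, 0.5]
gripper_width: 0.0233
gripper_force: 0.0
```

{"name": "drive_tool", "arguments": {
  "increments": [
    [[-1,0.268,0.408,0,0],[-1,0.536,0.816,0,0]]
  ]
}}

```text
time_s: 1.23
tcp_pos: [0.4322, 0.1471, 0.2376]
eef_rot: [-180.0, -0.0, -12.5]
contact_force: [1.8, -0.3, 0.1]
gripper_width: 0.0037
gripper_force: 0.0
```

{"name": "drive_tool", "arguments": {
  "increments": [
    [[-1,0.268,0.408,0,0],[-1,0.536,0.816,0,0]]
  ]
}}

```text
time_s: 1.48
tcp_pos: [0.4739, 0.0376, 0.2377]
eef_rot: [-180.0, -0.0, -12.5]
contact_force: [1.3, 0.8, -0.5]
gripper_width: 0.0003
gripper_force: 0.0
```

{"name": "drive_tool", "arguments": {
  "increments": [
    [[-1,0.268,0.408,0,0],[-1,0.536,0.816,0,0],[-1,0.536,0.816,0,0]]
  ]
}}

```text
time_s: 1.85
tcp_pos: [0.5155, -0.0736, 0.2367]
eef_rot: [179.9, 0.1, -12.8]
contact_force: [-0.8, 0.0, -0.3]
gripper_width: 0.0005
gripper_force: 0.0
```

```bash
python3 - <<'E'
from plant import r,capture,camera_model
from h import *
m=camera_model("wrist");im=capture("wrist");cv2.imwrite("pics/w1.png",im[:,:,::-1]);print(m)
s=r.get_state();print(s['tcp_pos'],s['eef_rot'],s['contact_force'])
E
```

```text
{'camera_matrix': array([[395.77522135,   0.        , 310.15306163],
       [  0.        , 395.77522135, 240.67739648],
       [  0.        ,   0.        ,   1.        ]]), 'rvec': array([-1.8321032 ,  2.29802552,  0.34044338]), 'tvec': array([0.04255628, 0.46050192, 0.54104995])}
[ 0.51514918 -0.07200049  0.23675197] [ 1.79968273e+02  8.54878433e-02 -1.27331944e+01] [-0.37640837  0.6350692  -0.99397388]
```

View pics/w1.png

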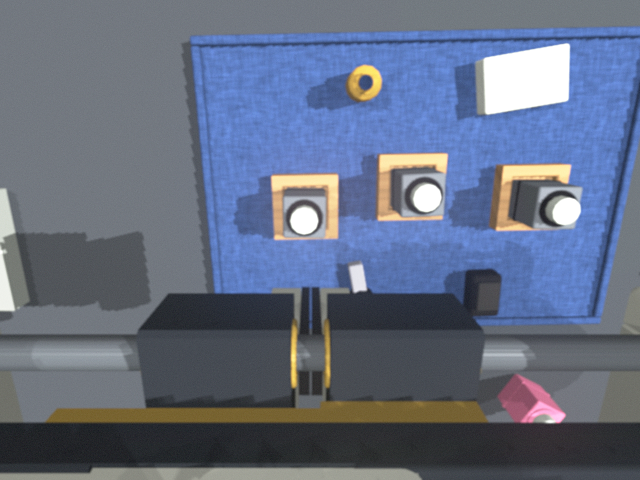

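The wrist picture shows the caps at (304,219), (426,197) and (562,210), with the stands square to the image. I'm casting rays to check them against the top-view positions.

```bash
cat > w.py <<'E'
from h import *
def wcaps(im,m,z=.076):
    H,S,V=cv2.split(cv2.cvtColor(im,cv2.COLOR_BGR2HSV));V[285:]=0
    for a,c in blobs((V>190)&(S<50),200,3000):
        (x,y),w,_=cv2.fitEllipse(c)
        if max(w)<1.3*min(w):print("cap",a,np.round((x,y),1),np.round(ray(m,[[x,y]],z)*1000,1))
    for a,c in blobs((H<22)&(S>90)&(V>110),500,9000):print("stand",a,rect(m,c,.024))
E
python3 - <<'E'
from plant import camera_model
from w import *
wcaps(cv2.imread("pics/w1.png"),camera_model("wrist"))
E
```

```text
cap 559.0 [303.8 220. ] [[518.5 -68.1  76. ]]
cap 762.0 [562.8 204.6] [[ 485.3 -270.9   76. ]]
cap 583.5 [426.7 197.5] [[ 514.8 -166.7   76. ]]
stand 833.5 [514.2 -67.7  58.9  51.1  78.3]
stand 1183.0 [ 481.3 -270.8   64.8   60.2   78.6]
stand 816.5 [ 515.1 -166.    59.8   59.6   78.3]
stand 570.0 [ 610.3 -139.4   27.3   24.6   28.7]
```

{"name": "drive_tool", "arguments": {
  "increments": [
    [[-1,0.013,-0.02,0.5,0],[-1,0.013,-0.02,1,0],[-1,0.013,-0.02,1,0]]
  ]
}}

```text
time_s: 2.28
tcp_pos: [0.5138, -0.0676, 0.1141]
eef_rot: [179.8, 0.5, -12.4]
contact_force: [0.5, 0.8, 1.0]
gripper_width: 0.0008
gripper_force: 0.0
```

{"name": "drive_tool", "arguments": {
  "increments": [
    [[-1,0,0,0.1,0],[-1,0,0,0.2,0],[-1,0,0,0.2,0],[-1,0,0,0.2,0]]
  ]
}}

```text
time_s: 2.78
tcp_pos: [0.5178, -0.068, 0.0943]
eef_rot: [-180.0, -0.1, -12.5]
contact_force: [-0.1, -0.1, -0.8]
gripper_width: 0.0003
gripper_force: 0.0
```

{"name": "drive_tool", "arguments": {
  "increments": [
    [[-1,0,0,0.004,0],[-1,0,0,0.008,0],[-1,0,0,0.008,0]]
  ]
}}

```text
time_s: 3.15
tcp_pos: [0.5174, -0.0681, 0.0927]
eef_rot: [-180.0, -0.0, -12.5]
contact_force: [-0.1, -0.3, 0.2]
gripper_width: 0.0004
gripper_force: 0.0
```

{"name": "drive_tool", "arguments": {
  "increments": [
    [[-1,0,0,0.004,0],[-1,0,0,0.008,0],[-1,0,0,0.008,0]]
  ]
}}

```text
time_s: 3.52
tcp_pos: [0.5173, -0.0681, 0.0916]
eef_rot: [180.0, 0.0, -12.5]
contact_force: [-0.3, -0.7, -0.5]
gripper_width: 0.0
gripper_force: 0.0
```

{"name": "drive_tool", "arguments": {
  "increments": [
    [[-1,0,0,0.008,0],[-1,0,0,0.016,0],[-1,0,0,0.016,0]]
  ]
}}

```text
time_s: 3.9
tcp_pos: [0.5173, -0.0681, 0.0896]
eef_rot: [180.0, 0.0, -12.5]
contact_force: [0.3, -0.3, 0.3]
gripper_width: -0.0002
gripper_force: 0.0
```

{"name": "drive_tool", "arguments": {
  "increments": [
    [[-1,0,0,0.008,0],[-1,0,0,0.016,0],[-1,0,0,0.016,0],[-1,0,0,0.016,0]]
  ]
}}

```text
time_s: 4.4
tcp_pos: [0.5174, -0.0681, 0.0878]
eef_rot: [180.0, 0.0, -12.5]
contact_force: [0.7, 0.8, -0.6]
gripper_width: 0.0003
gripper_force: 0.0
```

{"name": "drive_tool", "arguments": {
  "increments": [
    [[-1,0,0,0.004,0],[-1,0,0,0.008,0],[-1,0,0,0.008,0],[-1,0,0,0.008,0]]
  ]
}}

```text
time_s: 4.9
tcp_pos: [0.5174, -0.0681, 0.0869]
eef_rot: [180.0, -0.0, -12.5]
contact_force: [0.6, -0.4, 1.7]
gripper_width: 0.0003
gripper_force: 0.6
```

{"name": "drive_tool", "arguments": {
  "increments": [
    [[-1,0,0,0.003,0],[-1,0,0,0.006,0],[-1,0,0,0.006,0],[-1,0,0,0.006,0]]
  ]
}}

```text
time_s: 5.4
tcp_pos: [0.5174, -0.0681, 0.0862]
eef_rot: [-180.0, -0.0, -12.5]
contact_force: [0.3, 0.4, 2.3]
gripper_width: 0.0005
gripper_force: 1.1
```

```bash
python3 -c "
from plant import r,capture
s=[]
for i in range(3):
    s.append(r.get_state()['contact_force']);capture('top')
print(s,r.get_state()['tcp_pos'])"
```

```text
[array([0.34190469, 0.39774645, 2.34597638]), array([-0.0297847 ,  0.30757919,  2.36595937]), array([-0.50792124,  0.39168019,  2.82324744])] [ 0.51746406 -0.06807515  0.08618767]
```

{"name": "drive_tool", "arguments": {
  "increments": [
    [[-1,0,0,0.004,0],[-1,0,0,0.008,0],[-1,0,0,0.008,0],[-1,0,0,0.008,0]]
  ]
}}

```text
time_s: 6.05
tcp_pos: [0.5174, -0.0681, 0.0852]
eef_rot: [-180.0, -0.0, -12.5]
contact_force: [-1.1, -0.6, 3.1]
gripper_width: 0.0003
gripper_force: 1.7
```

{"name": "drive_tool", "arguments": {
  "increments": [
    [[-1,0,0,0.004,0],[-1,0,0,0.008,0],[-1,0,0,0.008,0]]
  ]
}}

```text
time_s: 6.42
tcp_pos: [0.5174, -0.0681, 0.0842]
eef_rot: [-180.0, -0.0, -12.5]
contact_force: [-0.5, -0.2, 4.8]
gripper_width: 0.0004
gripper_force: 1.9
```

{"name": "drive_tool", "arguments": {
  "increments": [
    [[-1,0,0,0.004,0],[-1,0,0,0.008,0],[-1,0,0,0.008,0]]
  ]
}}

```text
time_s: 6.8
tcp_pos: [0.5174, -0.0681, 0.0831]
eef_rot: [-180.0, -0.0, -12.5]
contact_force: [0.2, -0.2, 1.3]
gripper_width: 0.0005
gripper_force: 1.2
```

{"name": "drive_tool", "arguments": {
  "increments": [
    [[-1,0,0,0.004,0],[-1,0,0,0.008,0],[-1,0,0,0.008,0]]
  ]
}}

```text
time_s: 7.18
tcp_pos: [0.5174, -0.0681, 0.0822]
eef_rot: [180.0, 0.0, -12.5]
contact_force: [0.8, -0.3, 1.5]
gripper_width: 0.0008
gripper_force: 0.8
```

The force peaked near 4.5 N and then fell away, so the key at (517,-69) is the lightest. I'm pressing a little deeper to be sure, then lifting off and opening.

{"name": "drive_tool", "arguments": {
  "increments": [
    [[-1,0,0,0.004,0],[-1,0,0,0.008,0],[-1,0,0,0.008,0]]
  ]
}}

```text
time_s: 7.55
tcp_pos: [0.5174, -0.0681, 0.0813]
eef_rot: [-180.0, -0.0, -12.5]
contact_force: [-0.2, -0.2, 2.0]
gripper_width: 0.0007
gripper_force: 1.2
```

{"name": "drive_tool", "arguments": {
  "increments": [
    [[-1,0,0,-0.05,0],[-1,0,0,-0.35,0],[0.3,0,0,-0.5,0],[0.3,0,0,-0.5,0],[0.3,0,0,-0.5,0]]
  ]
}}

```text
time_s: 8.18
tcp_pos: [0.5167, -0.0681, 0.1407]
eef_rot: [180.0, 0.1, -12.5]
contact_force: [0.4, -1.0, 0.7]
gripper_width: 0.0249
gripper_force: 0.0
```

{"name": "drive_tool", "arguments": {
  "increments": [
    [[0.3,0,0,-0.5,0],[0.3,0,0,-0.5,0]]
  ]
}}

```text
time_s: 8.43
tcp_pos: [0.5196, -0.068, 0.2046]
eef_rot: [-179.9, -0.3, -12.5]
contact_force: [0.3, -0.7, -1.2]
gripper_width: 0.0448
gripper_force: 0.0
```

```bash
python3 - <<'E'
from plant import r,capture,camera_model
from w import *
m=camera_model("wrist");im=capture("wrist")[:,:,::-1].copy();cv2.imwrite("pics/w2.png",im)
s=r.get_state();print(s['tcp_pos'],s['eef_rot'],s['contact_force'],s['gripper_width']);wcaps(im,m)
E
```

```text
[ 0.5181053  -0.06790926  0.20233957] [-1.79936339e+02 -1.30951834e-01 -1.24926354e+01] [-0.66379342 -0.22753299 -0.66417265] 0.04852700476942248
cap 664.5 [312.7 235.4] [[518.9 -70.   76. ]]
cap 728.5 [449.7 212.6] [[ 514.3 -169.1   76. ]]
stand 1095.5 [515.6 -69.9  59.3  53.5  78.2]
stand 1395.5 [ 481.5 -271.8   66.3   60.4   77.9]
stand 1086.0 [ 515.3 -167.9   60.3   60.    78.1]
```

{"name": "drive_tool", "arguments": {
  "increments": [
    [[0.3,0.01,0.008,0.3,0],[0.3,0.01,0.008,0.6,0],[0.3,0.01,0.008,0.8,0],[0.3,0.01,0.008,0.8,0]]
  ]
}}

```text
time_s: 8.98
tcp_pos: [0.516, -0.0697, 0.1024]
eef_rot: [179.9, 0.3, -12.5]
contact_force: [-0.2, -0.2, 1.3]
gripper_width: 0.0568
gripper_force: 0.0
```

{"name": "drive_tool", "arguments": {
  "increments": [
    [[0.3,0,0,0.15,0],[0.3,0,0,0.35,0],[0.3,0,0,0.54,0],[0.3,0,0,0.54,0]]
  ]
}}

```text
time_s: 9.48
tcp_pos: [0.5174, -0.0695, 0.0397]
eef_rot: [179.9, 0.2, -12.5]
contact_force: [-0.1, 0.1, 0.4]
gripper_width: 0.0571
gripper_force: 0.0
```

{"name": "drive_tool", "arguments": {
  "increments": [
    [[-1,0,0,0,0],[-1,0,0,0,0],[-1,0,0,0,0],[-1,0,0,0,0],[-1,0,0,0,0]]
  ],
  "squeeze": 15
}}

```text
time_s: 10.1
tcp_pos: [0.519, -0.0692, 0.0415]
eef_rot: [-180.0, -0.1, -12.5]
contact_force: [-2.0, 0.8, 7.4]
gripper_width: 0.0361
gripper_force: 15.0
```

{"name": "drive_tool", "arguments": {
  "increments": [
    [[-1,0,0,-0.05,0],[-1,0,0,-0.12,0],[-1,0,0,-0.3,0],[-1,0,0,-0.6,0],[-1,0,0,-0.9,0]]
  ]
}}

```text
time_s: 10.72
tcp_pos: [0.518, -0.0693, 0.1498]
eef_rot: [180.0, 0.0, -12.5]
contact_force: [1.0, -0.3, -1.8]
gripper_width: 0.0355
gripper_force: 15.0
```

```bash
python3 - <<'E'
from plant import r,capture,camera_model
from w import *
for i in range(3): capture("top")
m=camera_model("wrist");im=capture("wrist")[:,:,::-1].copy();cv2.imwrite("pics/w3.png",im)
s=r.get_state();print(s['tcp_pos'],s['eef_rot'],s['contact_force'],s['gripper_width']);wcaps(im,m,s['tcp_pos'][2]+.038)
E
```

```text
[ 0.51843852 -0.06912079  0.14934029] [-1.79938007e+02 -8.57218172e-02 -1.25048765e+01] [ 0.15378655  0.0239176  -2.26317897] 0.03576383565063835
cap 1111.0 [479.  232.3] [[ 554.7 -128.1  187.3]]
stand 3910.5 [516.9 -70.   59.8  46.7  77.5]
stand 2097.5 [ 482.8 -267.6   60.2   61.1   78.1]
stand 1536.5 [ 515.6 -167.7   61.7   60.    77.5]
stand 716.5 [ 610.8 -143.    27.7   25.1   32.4]
```

View pics/w3.png

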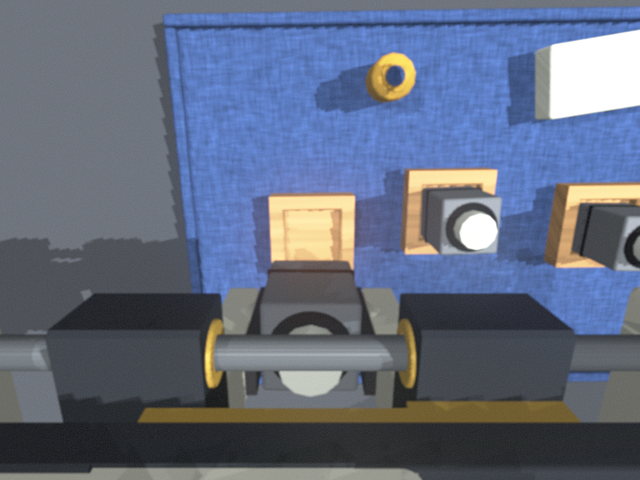

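The key is held upright at about (310,330) and stand 1 is empty at (313,230). I'm carrying it towards the keypad and stopping short of it to look.

{"name": "drive_tool", "arguments": {
  "increments": [
    [[-1,-0.07,-0.28,0,0],[-1,-0.14,-0.56,0,0],[-1,-0.211,-0.845,0,0]]
  ]
}}

```text
time_s: 11.3
tcp_pos: [0.5146, 0.0358, 0.1473]
eef_rot: [179.9, 0.1, -12.5]
contact_force: [1.0, 0.2, -1.3]
gripper_width: 0.0363
gripper_force: 15.0
```

{"name": "drive_tool", "arguments": {
  "increments": [
    [[-1,-0.07,-0.28,0,0],[-1,-0.14,-0.56,0,0],[-1,-0.211,-0.845,0,0]]
  ]
}}

```text
time_s: 11.68
tcp_pos: [0.5118, 0.1403, 0.1472]
eef_rot: [179.9, 0.1, -12.5]
contact_force: [0.1, 0.1, -1.5]
gripper_width: 0.0358
gripper_force: 15.0
```

{"name": "drive_tool", "arguments": {
  "increments": [
    [[-1,-0.07,-0.28,0,0],[-1,-0.14,-0.56,0,0],[-1,-0.211,-0.845,0,0]]
  ]
}}

```text
time_s: 12.05
tcp_pos: [0.5091, 0.2447, 0.1471]
eef_rot: [179.9, 0.1, -12.5]
contact_force: [0.3, -0.6, -1.9]
gripper_width: 0.0359
gripper_force: 15.0
```

{"name": "drive_tool", "arguments": {
  "increments": [
    [[-1,-0.07,-0.28,0,0],[-1,-0.14,-0.56,0,0],[-1,-0.211,-0.845,0,0],[-1,-0.211,-0.845,0,0],[-1,-0.211,-0.845,0,0]]
  ]
}}

```text
time_s: 12.68
tcp_pos: [0.5065, 0.3479, 0.1472]
eef_rot: [179.9, 0.1, -12.5]
contact_force: [0.1, -0.3, -1.4]
gripper_width: 0.0358
gripper_force: 15.0
```

```bash
cat > v.py <<'E'
from plant import r,capture,camera_model
from w import *
import sys
m=camera_model("wrist");im=capture("wrist")[:,:,::-1].copy();cv2.imwrite(f"pics/{sys.argv[1]}.png",im)
s=r.get_state();print(s['tcp_pos'],s['eef_rot'],s['contact_force'],s['gripper_width'],s['time_s'])
H,S,V=cv2.split(cv2.cvtColor(im,cv2.COLOR_BGR2HSV));V2=V.copy();V2[285:]=128
for a,c in blobs((V2<60),800,9000):print("dark",a,c.mean((0,1)),rect(m,c,.022),rect(m,c,.014))
for a,c in blobs((V2>170)&(S<60),2000,99999):print("pad",a,c.mean((0,1)),rect(m,c,.022))
E
python3 v.py w4
```

```text
[0.50666293 0.34762095 0.14751432] [ 1.79894653e+02  6.39411067e-02 -1.25127845e+01] [-0.47566808 -0.21833039 -2.33529273] 0.03593971153606187 12.725
dark 3221.5 [ 67.30388693 266.58657244] [526.5 527.4 100.   36.4  77.4] [524.9 533.2 102.9  37.5  77.4]
dark 807.0 [427.8876652  114.10132159] [563.4 264.9  58.   58.   76.4] [562.9 262.9  59.7  59.8  76.4]
pad 43637.5 [358.06777646 141.5980975 ] [556.9 302.8 160.7 120.8  76.4]
```

View pics/w4.png

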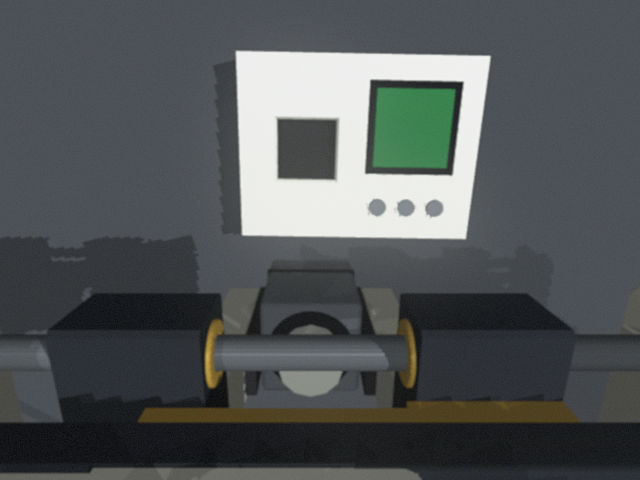

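The wrist view shows the keypad with its dark well at about (307,149). The pad measures 160.7 x 120.8 mm, which is right. Now I'm measuring the well itself.

```bash
python3 - <<'E'
from plant import camera_model
from h import *
im=cv2.imread("pics/w4.png");m=camera_model("wrist")
g=cv2.cvtColor(im,cv2.COLOR_BGR2GRAY)
roi=np.zeros_like(g);roi[100:200,262:352]=1
for t in(70,110,170):
    for a,c in blobs((g<t)&(roi>0),1000,9000):print(t,cv2.boundingRect(c),rect(m,c,.022),rect(m,c,.014))
E
```

```text
110 (278, 119, 58, 60) [565.9 336.2  38.4  38.5  76.2] [565.4 336.4  39.5  39.6  76.2]
170 (277, 118, 61, 62) [565.9 336.   40.3  40.4  76.3] [565.4 336.2  41.5  41.6  76.3]
```

{"name": "drive_tool", "arguments": {
  "increments": [
    [[-1,0.25,-0.008,0,0.0033],[-1,0.5,-0.015,0.1,0.0033],[-1,0.5,-0.015,0.3,0.0033],[-1,0.5,-0.015,0.5,0.0033],[-1,0.5,-0.015,0.5,0.0033]]
  ]
}}

```text
time_s: 13.35
tcp_pos: [0.5651, 0.3352, 0.0864]
eef_rot: [179.8, 0.1, -13.8]
contact_force: [-0.8, -0.1, -1.4]
gripper_width: 0.0364
gripper_force: 15.0
```

{"name": "drive_tool", "arguments": {
  "increments": [
    [[-1,0,0,0,0],[-1,0,0,0,0],[-1,0,0,0,0]]
  ]
}}

```text
time_s: 13.72
tcp_pos: [0.5664, 0.3378, 0.0896]
eef_rot: [-179.9, -0.0, -13.7]
contact_force: [0.8, 0.3, -2.4]
gripper_width: 0.0357
gripper_force: 15.0
```

```bash
python3 - <<'E'
from plant import r,capture,camera_model
import cv2
s=r.get_state();print(s['tcp_pos'],s['eef_rot'],s['contact_force'])
a=capture("scene")[:,:,::-1];cv2.imwrite("pics/s5f.png",a);b=capture("wrist")[:,:,::-1]
cv2.imwrite("pics/s5.png",cv2.hconcat([cv2.resize(a[140:280,350:490],(480,480),interpolation=2),cv2.resize(b[150:450,220:420],(320,480),interpolation=2)]))
E
```

```text
[0.5664281  0.33776522 0.08956123] [-1.79923298e+02 -4.65145805e-02 -1.36734534e+01] [ 0.83475118  0.27521717 -2.35404639]
```

View pics/s5.png

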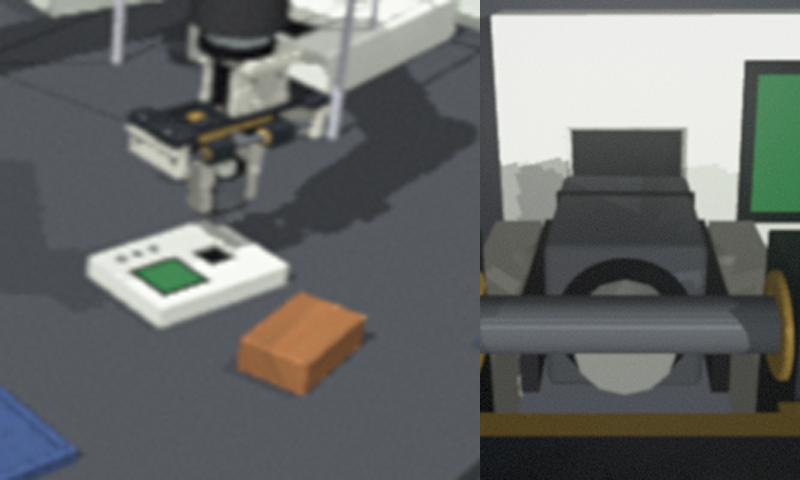

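The left half shows the gripper over the keypad. In the right half the well is at (629,150), directly behind and in line with the held key at about (625,200). I'm lowering to just above the rim.

{"name": "drive_tool", "arguments": {
  "increments": [
    [[-1,0,0,0.1,0],[-1,0,0,0.2,0],[-1,0,0,0.3,0],[-1,0,0,0.3,0],[-1,0,0,0.3,0]]
  ]
}}

```text
time_s: 14.45
tcp_pos: [0.5663, 0.3375, 0.0525]
eef_rot: [180.0, -0.0, -13.7]
contact_force: [0.2, 0.7, -1.8]
gripper_width: 0.0361
gripper_force: 15.0
```

{"name": "drive_tool", "arguments": {
  "increments": [
    [[-1,0,0,0,0],[-1,0,0,0,0]]
  ]
}}

```text
time_s: 14.7
tcp_pos: [0.5663, 0.3376, 0.053]
eef_rot: [-180.0, -0.0, -13.7]
contact_force: [0.1, -0.8, -1.2]
gripper_width: 0.036
gripper_force: 15.0
```

{"name": "drive_tool", "arguments": {
  "increments": [
    [[-1,-0.004,0.01,0,0],[-1,-0.004,0.01,0.02,0],[-1,-0.004,0.01,0.042,0],[-1,-0.004,0.01,0.042,0]]
  ]
}}

```text
time_s: 15.2
tcp_pos: [0.5652, 0.3362, 0.0471]
eef_rot: [180.0, 0.0, -13.7]
contact_force: [0.9, -0.9, -1.3]
gripper_width: 0.0358
gripper_force: 15.0
```

{"name": "drive_tool", "arguments": {
  "increments": [
    [[-1,0,0,0.012,0],[-1,0,0,0.025,0],[-1,0,0,0.025,0]]
  ]
}}

```text
time_s: 15.58
tcp_pos: [0.5653, 0.3363, 0.0443]
eef_rot: [180.0, 0.0, -13.7]
contact_force: [-0.1, -0.3, -1.4]
gripper_width: 0.0355
gripper_force: 15.0
```

{"name": "drive_tool", "arguments": {
  "increments": [
    [[-1,0,0,0.012,0],[-1,0,0,0.025,0],[-1,0,0,0.025,0]]
  ]
}}

```text
time_s: 15.95
tcp_pos: [0.5653, 0.3362, 0.0413]
eef_rot: [180.0, 0.0, -13.7]
contact_force: [-0.9, -0.5, -1.9]
gripper_width: 0.0361
gripper_force: 15.0
```

{"name": "drive_tool", "arguments": {
  "increments": [
    [[-1,0,0,0.006,0],[-1,0,0,0.012,0],[-1,0,0,0.012,0]]
  ]
}}

```text
time_s: 16.32
tcp_pos: [0.5654, 0.3363, 0.04]
eef_rot: [180.0, 0.0, -13.7]
contact_force: [0.3, 0.8, -1.9]
gripper_width: 0.0362
gripper_force: 15.0
```

{"name": "drive_tool", "arguments": {
  "increments": [
    [[-1,0,0,0.004,0],[-1,0,0,0.008,0],[-1,0,0,0.008,0]]
  ]
}}

```text
time_s: 16.7
tcp_pos: [0.5655, 0.3364, 0.0396]
eef_rot: [-180.0, -0.0, -13.7]
contact_force: [-2.2, -0.7, 4.0]
gripper_width: 0.0361
gripper_force: 15.0
```

{"name": "drive_tool", "arguments": {
  "increments": [
    [[-1,0,0,0.003,0],[-1,0,0,0.006,0],[-1,0,0,0.006,0]]
  ]
}}

```text
time_s: 17.08
tcp_pos: [0.5654, 0.3364, 0.0395]
eef_rot: [-180.0, -0.0, -13.7]
contact_force: [-4.4, -2.3, 9.1]
gripper_width: 0.0361
gripper_force: 15.0
```

The underside met the well floor at TCP z 0.0395, which is what the geometry predicts. I'm releasing and lifting.

{"name": "drive_tool", "arguments": {
  "increments": [
    [[0.2,0,0,-0.008,0],[0.2,0,0,-0.008,0],[0.2,0,0,-0.008,0],[0.2,0,0,-0.008,0]]
  ]
}}

```text
time_s: 17.58
tcp_pos: [0.5654, 0.3363, 0.0391]
eef_rot: [180.0, 0.0, -13.7]
contact_force: [0.1, -0.5, -1.0]
gripper_width: 0.0525
gripper_force: 0.0
```

{"name": "drive_tool", "arguments": {
  "increments": [
    [[0.2,0,0,-0.1,0],[0.2,0,0,-0.3,0],[0.2,0,0,-0.6,0],[0.2,0,0,-0.8,0],[0.2,0,0,-0.8,0]]
  ]
}}

```text
time_s: 18.2
tcp_pos: [0.5666, 0.3374, 0.1389]
eef_rot: [-179.7, -0.2, -13.7]
contact_force: [-0.2, -0.3, 0.0]
gripper_width: 0.0522
gripper_force: 0.0
```

{"name": "drive_tool", "arguments": {
  "increments": [
    [[-1,-0.3,0,-0.2,0],[-1,-0.5,0,-0.4,0],[-1,-0.5,0,-0.4,0],[-1,-0.5,0,-0.4,0],[-1,-0.5,0,-0.4,0]]
  ]
}}

```text
time_s: 18.82
tcp_pos: [0.5072, 0.35, 0.1822]
eef_rot: [179.9, 0.1, -13.7]
contact_force: [0.2, 0.5, -0.7]
gripper_width: 0.0078
gripper_force: 0.0
```

```bash
python3 v.py w6; python3 - <<'E'
from plant import camera_model
from w import *
im=cv2.imread("pics/w6.png");m=camera_model("wrist")
g=cv2.cvtColor(im,cv2.COLOR_BGR2GRAY)
cv2.imwrite("pics/w6c.png",cv2.resize(im[80:290,200:480],None,fx=2.5,fy=2.5,interpolation=2))
E
```

```text
[0.50725111 0.34999271 0.18222702] [ 1.79910169e+02  4.72119203e-02 -1.37242393e+01] [-0.85051469 -0.47413451  0.13095081] 0.004570639361344335 18.875
dark 2745.0 [ 77.52176339 266.34542411] [520.4 543.4 136.6  38.6  76.2] [518.8 548.9 140.1  39.6  76.2]
pad 34400.5 [354.36510067 139.70738255] [556.9 302.8 160.8 120.8  76.5]
```

View pics/w6c.png

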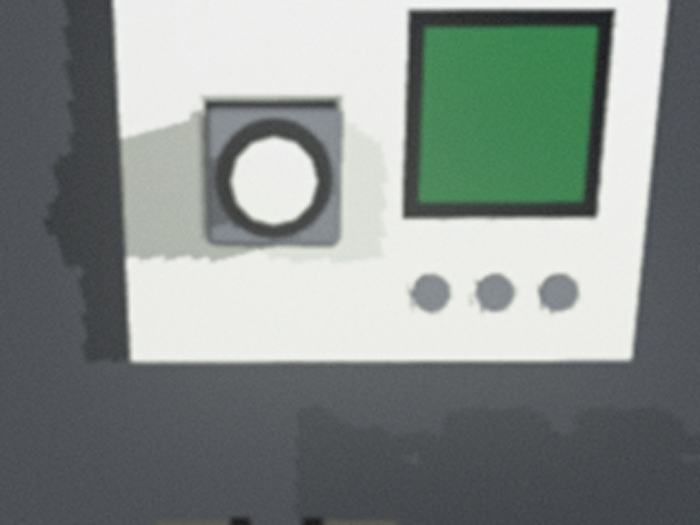

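The key stands square in the well, with its cap at crop (274,180), which is full-image (309.6,152). I'm computing where to press.

```bash
python3 - <<'E'
from plant import camera_model,r
from w import *
m=camera_model("wrist");p=ray(m,[[309.6,152]],.074)[0];s=r.get_state()
y=np.radians(s['eef_rot'][2]);d=(p-s['tcp_pos'])[:2]*1000
print(p,np.cos(y)*d[0]+np.sin(y)*d[1],np.sin(y)*d[0]-np.cos(y)*d[1])
E
```

```text
[0.56521295 0.33545104 0.074     ] 59.756951531358 0.37508820083120575
```

{"name": "drive_tool", "arguments": {
  "increments": [
    [[-1,0.25,0.003,0,0],[-1,0.498,0.003,0,0],[-1,0.498,0.003,0.3,0],[-1,0.498,0.003,0.6,0],[-1,0.498,0.003,0.7,0]]
  ]
}}

```text
time_s: 19.5
tcp_pos: [0.5642, 0.3345, 0.0961]
eef_rot: [179.8, 0.2, -13.7]
contact_force: [0.1, -1.1, 0.5]
gripper_width: 0.0003
gripper_force: 0.0
```

{"name": "drive_tool", "arguments": {
  "increments": [
    [[-1,0,0,0,0],[-1,0,0,0.02,0],[-1,0,0,0.05,0],[-1,0,0,0.05,0],[-1,0,0,0.05,0]]
  ]
}}

```text
time_s: 20.12
tcp_pos: [0.5652, 0.3362, 0.0937]
eef_rot: [-180.0, -0.0, -13.7]
contact_force: [-0.1, -0.4, -0.0]
gripper_width: 0.0006
gripper_force: 0.0
```

{"name": "drive_tool", "arguments": {
  "increments": [
    [[-1,0,0,0.02,0],[-1,0,0,0.04,0],[-1,0,0,0.058,0],[-1,0,0,0.058,0]]
  ]
}}

```text
time_s: 20.62
tcp_pos: [0.565, 0.3359, 0.086]
eef_rot: [180.0, 0.0, -13.7]
contact_force: [-0.3, -0.7, -0.1]
gripper_width: 0.0006
gripper_force: 0.0
```

{"name": "drive_tool", "arguments": {
  "increments": [
    [[-1,0,0,0.005,0],[-1,0,0,0.01,0],[-1,0,0,0.015,0],[-1,0,0,0.015,0]]
  ]
}}

```text
time_s: 21.12
tcp_pos: [0.5651, 0.3361, 0.0847]
eef_rot: [-180.0, -0.0, -13.7]
contact_force: [-0.3, -0.1, 1.0]
gripper_width: 0.0006
gripper_force: 0.7
```

{"name": "drive_tool", "arguments": {
  "increments": [
    [[-1,0,0,0.005,0],[-1,0,0,0.01,0],[-1,0,0,0.015,0],[-1,0,0,0.015,0]]
  ]
}}

```text
time_s: 21.62
tcp_pos: [0.5652, 0.3361, 0.0829]
eef_rot: [-180.0, -0.0, -13.7]
contact_force: [-0.7, -0.5, 4.3]
gripper_width: 0.0006
gripper_force: 1.8
```

{"name": "drive_tool", "arguments": {
  "increments": [
    [[-1,0,0,0.005,0],[-1,0,0,0.01,0],[-1,0,0,0.015,0],[-1,0,0,0.015,0]]
  ]
}}

```text
time_s: 22.12
tcp_pos: [0.5651, 0.3361, 0.0807]
eef_rot: [-180.0, 0.0, -13.7]
contact_force: [0.7, -0.3, 2.5]
gripper_width: 0.0002
gripper_force: 0.9
```

{"name": "drive_tool", "arguments": {
  "increments": [
    [[-1,0,0,0.005,0],[-1,0,0,0.01,0],[-1,0,0,0.015,0],[-1,0,0,0.015,0]]
  ]
}}

```text
time_s: 22.62
tcp_pos: [0.5651, 0.3361, 0.0792]
eef_rot: [-180.0, -0.0, -13.7]
contact_force: [-0.0, -0.4, 2.3]
gripper_width: 0.0003
gripper_force: 1.3
```

It clicked: the force dropped past its peak at about 6 mm of travel. I'm lifting away and checking.

{"name": "drive_tool", "arguments": {
  "increments": [
    [[-1,0,0,-0.05,0],[-1,0,0,-0.3,0],[-1,0,0,-0.7,0],[-1,0,0,-0.8,0]]
  ]
}}

```text
time_s: 23.12
tcp_pos: [0.5662, 0.3369, 0.179]
eef_rot: [-179.8, -0.2, -13.7]
contact_force: [0.0, 0.3, 0.1]
gripper_width: 0.0007
gripper_force: 0.0
```

{"name": "drive_tool", "arguments": {
  "increments": [
    [[-1,-0.4,0,0,0],[-1,-0.5,0,0,0],[-1,-0.5,0,0,0],[-1,-0.5,0,0,0],[-1,-0.5,0,0,0]]
  ]
}}

```text
time_s: 23.75
tcp_pos: [0.5074, 0.35, 0.1748]
eef_rot: [180.0, 0.0, -13.7]
contact_force: [-0.1, -0.6, 0.1]
gripper_width: 0.0004
gripper_force: 0.0
```

```bash
python3 - <<'E'
from plant import r,capture,camera_model
import cv2
s=r.get_state();print(s['tcp_pos'],s['contact_force'],s['time_s'])
a=capture("top")[:,:,::-1];b=capture("wrist")[:,:,::-1]
cv2.imwrite("pics/end.png",cv2.vconcat([cv2.resize(a[160:320,130:470],(800,376),interpolation=2),cv2.copyMakeBorder(cv2.resize(b[80:290,200:480],(298,224)),0,0,0,502,0)]))
E
```

```text
[0.5074006  0.34997814 0.17477874] [-0.12407856 -0.56024818  0.10706835] 23.75
```

View pics/end.png

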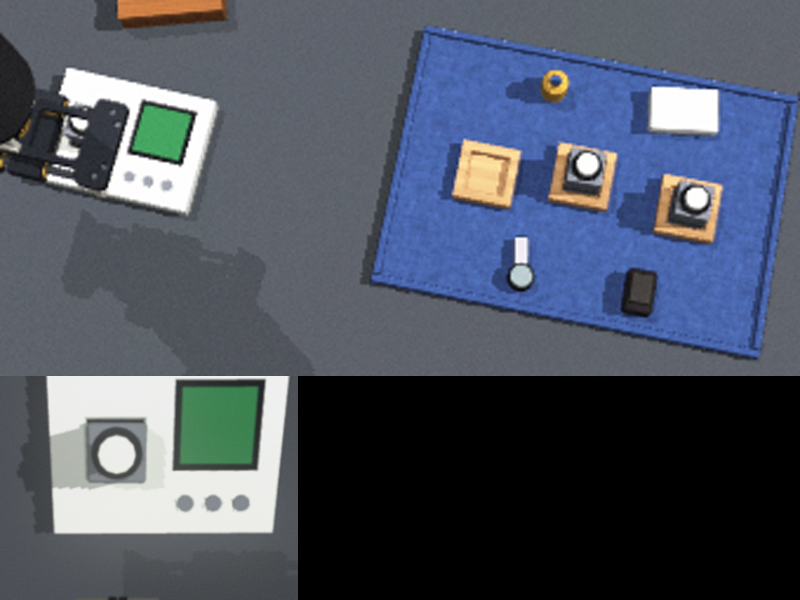

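The key stands in the well with its cap up, at (117,455). The other two keys at (587,165) and (695,200) and the bystanders are undisturbed, and the arm is clear.

```bash
python3 -c "
from plant import job
print(job.close_job())"
```

```text
the job is handed in; nothing more can be done
None
```

The first key I felt, at about (517, -69) mm, peaked near 4.5 N and clicked, so I left the other two unpressed; it now stands home in the keypad well, clicked there and sprung back up, and the job is handed in at about 24 s with no verdict returned.

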